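# Hang a turning template on the rail at its red band

### The job

The plywood turning template lies flat on the bench. Lay it in the wooden V-rest, brass end down in the groove and leaning back on the long board, and let go; then take it again by its blue tab, hook it over the steel rail at the green band, slide it along on the rail to the red band and leave it hanging there, centred on the band. Be gentle with the rail, and leave the other things on the bench where they are.

Things in the scene. Friction and masses are not known exactly. Their poses are not given: they have to be found in the camera images.
- template: Flat plywood template with a hook, 14 thick, 197 long (mm), 0.22 kg, centre of mass near its origin. Origin: underside, middle of the upper body (x -20..20, y -25..25). x: along it to the blue tab, y: across, to the hook's tip side, z: normal, up as it lies. Brass foot x -60..-44, y -25..25; waist between, y -21..21. Hook: stem x 20..80, y -26..-12; top x 77..92, y -26..24; tip x 55..77, y 12..24.
- template_seat (a point): Middle of the closed upper end of the hook's slot, which sits on the rail: template (77, 0, 7) mm. Hung, it lies 6 mm above the rail's axis. The slot is 24 mm wide (y -12..12); the rail gets in sideways, from the +y side, through the gap between the upper body (x 20) and the tip's end (x 55), then up into the slot as the template is lowered.
- template_tab (a point): Middle of the blue grip tab on top of the hook, x 92..137, y -13..13: 26 mm wide, 45 mm long, 14 mm thick, to be gripped from its free end. At template (117, 0, 7) mm.
- vrest: Fixed wooden V-rest, origin under the centre of its base (100 x 130 x 16 mm). Two board faces, 80 mm wide along its x, meet at a right angle in a groove along x, both at 45 degrees: the long back board rises 92 mm from the groove towards -y and up (100 mm above the bench), the short foot board 36 mm towards +y and up.
- vrest_groove (a point): Middle of the groove line, 35 mm above the bench, at rest (0, 20, 35) mm; axes as vrest. With the template home, its brass end stands on the foot board, its underside lies on the back board, its tab sticks out past the back board's upper edge, its y runs along the rest's x, and its origin is 42 mm above the groove and 42 mm to -y of it.
- rail_mid (a point): Middle of the axis of the fixed horizontal steel rail, 12 mm thick, 220 mm above the bench; y runs along the rail, x across it away from the robot, z up. Posts at y -210 and 210 mm.
- green_band: Green band painted round the rail, 34 mm long: where the template goes on. Origin on the rail's axis in the middle of the band, y along the rail.
- red_band: Red band painted round the rail, 34 mm long: where the template must end. Origin on the rail's axis in the middle of the band, y along the rail.
- turned_lid: Bystander: small turned wooden lid with a knob, 64 mm across, 36 mm high, standing under the rail. Origin at its underside.
- wood_cup: Bystander: turned wooden cup, 68 mm across, 75 mm high. Origin at its underside.
- bowl: Bystander: white bowl, 150 mm across, 60 mm high. Origin at its underside.
- hammer: Bystander: hammer lying on the bench, along its x. Origin at its underside.
- gouge: Bystander: turning gouge with a dark wooden handle, lying along its x. Origin at its underside.
- tool_pot: Bystander: wooden pot of tools, 80 mm across, 155 mm high. Origin at its underside.
- offcut: Bystander: wooden offcut 90 x 40 x 40 mm. Origin at its underside.
- rail: The fixed rail with its two posts; origin on the bench under the rail's middle, axes as rail_mid.
Mind the look-alikes: they are no part of the job. Of the things like the template, leave any that is purple; of the rest the larger one is meant.

How it is judged:
On the way, in this order (a step that is already met when the one before it is completed fails the run):
1. the template lies in the V-rest, brass end in the groove, leaning on the back board, let go and still (angle between template's own x axis and vertical between 0.57 and 1 rad and angle between template's own z axis and vertical below 1 rad and x of template in the frame of vrest_groove between -0.03 and 0.03 m and z of template in the frame of vrest_groove between 0.032 and 0.055 m and y of template in the frame of vrest_groove between -0.055 and -0.032 m and contact force between the fingers and template below 0.1 N and linear speed of template below 0.02 m/s), for 0.3 s.
2. the template is hooked over the rail at the green band (middle within 20 mm of the band's middle) (x of template_seat in the frame of rail_mid between -0.013 and 0.013 m and z of template_seat in the frame of rail_mid between 0 and 0.018 m and angle between template's own x axis and vertical below 0.25 rad and y of template_seat in the frame of green_band between -0.02 and 0.02 m), for 0.1 s.
3. the template is on its way, still hooked on the rail, between the bands (x of template_seat in the frame of rail_mid between -0.013 and 0.013 m and z of template_seat in the frame of rail_mid between 0 and 0.018 m and angle between template's own x axis and vertical below 0.25 rad and not (y of template_seat in the frame of green_band between -0.05 and 0.05 m) and not (y of template_seat in the frame of red_band between -0.05 and 0.05 m) and y of template_seat in the frame of green_band between -0.2 and 0.2 m and y of template_seat in the frame of red_band between -0.2 and 0.2 m).
At the end, for the whole second after the job is handed in: The template hangs on the rail by its hook (slot end within 13 mm of the rail's axis sideways and no more than 12 mm above its seat, length within 0.25 rad of vertical), its middle within 14 mm of the red band's middle along the rail, released and at rest (x of template_seat in the frame of rail_mid between -0.013 and 0.013 m and z of template_seat in the frame of rail_mid between 0 and 0.018 m and angle between template's own x axis and vertical below 0.25 rad and y of template_seat in the frame of red_band between -0.014 and 0.014 m and linear speed of template below 0.03 m/s and contact force between the fingers and template below 0.1 N); the robot touches nothing.
It fails at once if a bystander is shifted by more than 25 mm (distance of any of turned_lid, wood_cup, bowl, hammer, gouge, tool_pot, offcut from where it was at the start of the episode above 0.025 m).
It fails at once if the template is forced against the rail with more than 60 N (contact force between template and rail above 60 N).
It also fails if it takes over 64 s, if anything falls off the work surface, if the arm or the gripper's body presses on something with over 40 N, if the wrist force passes 120 N, or if a joint passes its speed limit or range.

### The arm

A 6-joint arm with a two-finger parallel gripper is mounted at the origin on the work surface. World frame = base frame: x ahead of the robot, y to its left, z up, the work surface at z = 0. Lengths are in m, angles in rad, forces in N, time in s.
With the tool pointing down it reaches from about 0.35 to 0.975 m from the base axis. Payload 7.1 kg.
Tool frame: the origin (TCP) lies on the centre line of the jaws, within the pads' length; the fingertips stand 19 mm ahead of it and the grasp point (between the pads) is the TCP; z points along the fingers, y is the line along which they close (so a half turn about z gives the same grasp; the last joint's range is limited). The gripper opens to 88 mm and grips with 3 to 60 N. Pads are 20 mm wide; open, the fingers measure 115 mm over their backs; the gripper's body (75 mm by 178 mm) begins 61 mm behind the grasp point.
Start: joints at [-1.168, 0.423, 1.63, -0, 1.089, -0.019], TCP at [0.256, -0.57, 0.242] pointing down, gripper open.
Joint ranges: [-3, 3], [-0.9, 2.11], [0.09, 2.58], [-1.31, 4.45], [0.11, 2.69], [-2.54, 2.54]. Speed limits (rad/s): [2.39, 2.39, 3.01, 3.14, 3.14, 3.14].

### API

Orientations are given as a unit quaternion [x, y, z, w].
In Python, from plant import monitor, cams, env, finder gives the robot as it stands.
- The arm moves only by the tool step_arm, never from a script. Its argument "rows" is a list of rows, each a list of 3 entries, a list of its own where there are three numbers: the opening, from -1 (shut) to 1 (fully open), then the shift along the tool's x, y, z in mm, then the turn about the tool's z in rad. A call has exactly 5 rows; each row shifts and turns the commanded pose from where the row before left it, along the tool's axes as they then stand; what a row does not reach is not made up. A row lasts 1/8 s, in which the tool goes at most 62.5 mm and 10.7 degrees, less where a joint would pass 70% of its speed; a pose out of reach is approached as far as the arm can. A call with a gripper value outside its range is refused whole. The fingers move at their own pace and stop on an object; "grip_force" is the grip in N (left out, the last holds). Time passes only in rows, so rows that do not move let the fingers close, or fill a call up. It gives the time, the measured TCP pose, the force, the opening and the grip force at its end, in the units of the state.
- monitor.sense(): the state, without advancing time (a new reading comes with each control period).
- cams.snapshot(name): name is "side" or "top"; returns a dict with "image" (480x640x3 uint8, red, green, blue), "depth" (480x640 float32, m along the optical axis (not along the pixel's ray), 0 where there is no reading), "vertical_fov" (degrees; the focal length in pixels is half the picture's height over the tangent of half this angle, whatever the lens; pixels are square), "cx", "cy" (the principal point, pixels), "xyz" and "orientation" of the camera in the world. Camera axes: x right, y up, looking along -z (the intrinsics and any distortion apply to the point x, -y, -z); pixel columns grow to the right and rows downward; lengths in m; the calibration is good to about 2 mm. A picture is of the moment at which its call begins.
- env.hand_in(): hands the job in; it is judged then, once.
Trained networks look in a picture, given as the dict that the camera call returned (one of the last four; its "shot" number tells which), for a name from the list of things; names that differ only in an ending like _2 or _b are one class to them, and where a whole thing is asked for, a point or a joint stands for the part that bears it (a point fixed in the world has none). Each returns a list of dicts, best first, with "conf" (0 to 1); they miss things now and then, are a little off and sometimes report something else, mostly with a low value. They report only what shows in the picture. A call takes as long as a camera call. They do not tell look-alikes from the thing itself.
- finder.trace(thing, picture): "mask" (480x640 bool, what is visible of it) and "at" ([row, column] in pixels, amid what is visible of it).
The state is a dict: "time_s": time; "q": joint angles; "qvel": joint speeds; "effort": joint torques, N m; "position": TCP position; "tool_rot": TCP orientation; "ft_force": force on the tool from outside, world axes, zero at the start; "torque": the same for the moment, N m; "width": finger opening in m; "grip_force": force on a finger pad.
Only numpy, scipy, OpenCV 4.12 (cv2) and the standard library are available. Lean on these libraries where they do the work, as an engineer would, in place of code of your own. Each camera call takes 0.05 s, during which the arm holds its last target. There are 200 camera calls.

## Working session

There is one attempt and no reset: what is moved stays moved. The work goes in short steps, Python scripts to look and compute and a tool call to move; the robot and the scene stay as the last step left them, time stands still between calls to the robot, and variables do not carry over. Pictures are saved under pics/ and viewed, at most 10 in all, crops included, and the job is handed in when it is done.

Besides the shell and the picture viewer there is one more tool, called after "Call:" as a command line: name --argument value ..., lists and objects as JSON in quotes. step_arm: Moves the arm, as the interface text tells. Its arguments: {"type":"object","properties":{"rows":{"type":"array"},"grip_force":{"type":"number"}},"required":["rows"]}

```bash
ls; mkdir -p pics
cat > h.py <<'E'
import numpy as np, cv2
from scipy.spatial.transform import Rotation as R
from plant import monitor, cams, env, finder
def pts(s):
    h,w=s["depth"].shape; f=h/2/np.tan(np.radians(s["vertical_fov"])/2)
    v,u=np.mgrid[:h,:w]; d=s["depth"]
    p=np.stack([(u-s["cx"])/f*d,-(v-s["cy"])/f*d,-d],-1)
    return p@R.from_quat(s["orientation"]).as_matrix().T+np.array(s["xyz"])
def save(s,n): cv2.imwrite("pics/"+n,cv2.cvtColor(s["image"],cv2.COLOR_RGB2BGR))
E
python3 - <<'E'
from h import *
print(monitor.sense())
for n in("top","side"):
    s=cams.snapshot(n); save(s,n+"1.png"); P=pts(s); np.savez(n+".npz",P=P,im=s["image"],d=s["depth"])
    print(n,{k:v for k,v in s.items() if k not in("image","depth")})
    for t in ["template","vrest","rail","green_band","red_band","turned_lid","wood_cup","bowl","hammer","gouge","tool_pot","offcut","template_tab"]:
        for r in finder.trace(t,s)[:3]:
            m=r["mask"]&(s["depth"]>0)
            if m.sum(): print(t,round(r["conf"],2),np.round(r["at"]),m.sum(),np.round(np.median(P[m],0),3),np.round(P[m].min(0),3),np.round(P[m].max(0),3))
E
```

```text
pics
{'time_s': 0.0, 'q': array([-1.16800235e+00,  4.23830294e-01,  1.63069004e+00, -8.07188384e-06,
        1.08859703e+00, -1.90218715e-02]), 'qvel': array([-0.00122261, -0.0006774 , -0.00141205, -0.00024747,  0.00105218,
       -0.00026419]), 'effort': array([-2.43969371e-04, -5.44638133e+01, -2.73663890e+01,  6.43444830e-02,
        2.28288292e-02, -1.18322064e-04]), 'position': array([ 0.25568789, -0.5697262 ,  0.24090825]), 'tool_rot': array([ 9.77840569e-01,  2.09349563e-01, -1.48897475e-04, -7.47678829e-04]), 'ft_force': array([-0.69526342,  0.09385657, -0.43200573]), 'torque': array([ 0.00527969,  0.06224098, -0.01104532]), 'grip_force': 0.0, 'width': 0.0877925982295828}
top {'vertical_fov': 50.30815960876582, 'cx': 321.5295429558468, 'cy': 241.2760755407042, 'xyz': array([ 0.3024111 , -0.11116334,  1.44077635]), 'orientation': array([ 0.05118148, -0.05703744, -0.69605945,  0.71388265]), 'shot': 1}
template 0.86 [265. 342.] 852 [ 0.461 -0.174  0.013] [ 0.345 -0.205 -0.005] [ 0.537 -0.149  0.025]
template 0.79 [305. 516.] 892 [ 0.354 -0.665  0.013] [ 0.313 -0.789 -0.006] [ 0.
[... 3186 characters left out ...]
.001] [0.762 0.476 0.064]
hammer 0.79 [225. 367.] 273 [ 0.575 -0.449  0.021] [ 0.513 -0.501 -0.001] [ 0.599 -0.412  0.031]
gouge 0.93 [430. 175.] 815 [0.366 0.409 0.02 ] [ 0.313  0.39  -0.004] [0.522 0.424 0.029]
gouge 0.43 [264. 260.] 283 [ 0.651 -0.062  0.016] [ 0.627 -0.102 -0.003] [ 0.69  -0.038  0.037]
tool_pot 0.89 [209. 325.] 889 [ 0.669 -0.353  0.072] [ 0.641 -0.585 -0.006] [ 0.88  -0.326  0.155]
tool_pot 0.73 [398. 236.] 1220 [0.325 0.285 0.049] [ 0.29   0.251 -0.002] [0.358 0.319 0.077]
template_tab 0.93 [328. 316.] 592 [0.359 0.005 0.008] [ 0.296 -0.055 -0.003] [0.436 0.053 0.014]
template_tab 0.7 [282. 339.] 791 [ 0.452 -0.168  0.012] [ 0.339 -0.218 -0.004] [ 0.554 -0.148  0.018]
```

Run:
```python
import cv2
im=cv2.imread("pics/top1.png"); cv2.imwrite("pics/top1c.png",cv2.resize(im[150:350,130:580],None,fx=1.75,fy=1.75,interpolation=cv2.INTER_CUBIC))
```

```text
(no output)
```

View pics/top1c.png

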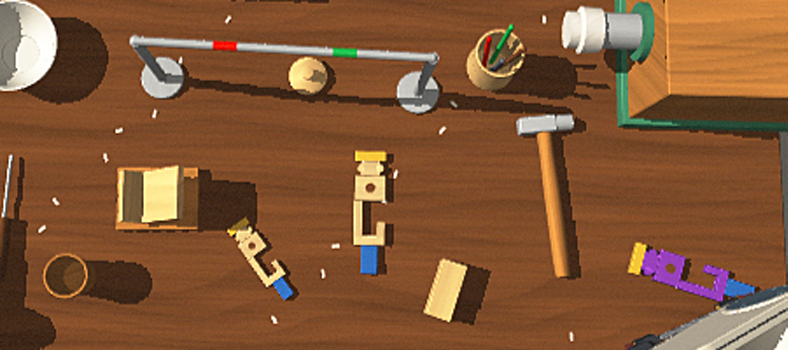

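View pics/side1.png

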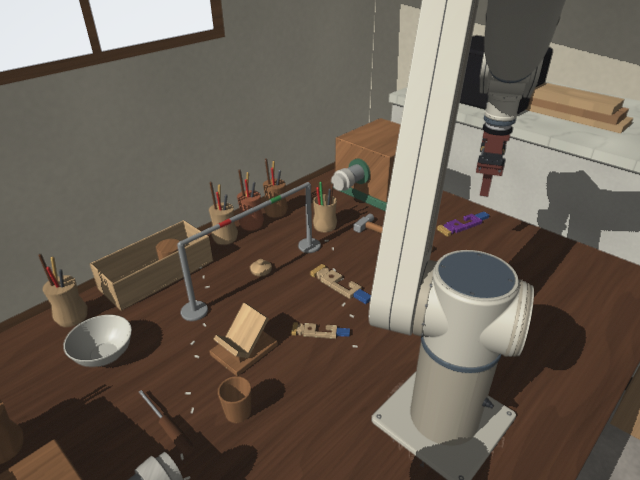

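The template meant is the larger plain one at crop (370,210): brass at the top (+x), tab towards the robot, hook tip side towards -y. The V-rest is at crop (160,195), with its tall board apparently leaning towards -y. The green band is at crop (344,52) and the red one at (225,46). Next I'll measure these precisely.

Run:
```python
from h import *
for n in("top","side"):
    d=np.load(n+".npz"); P=d["P"]; im=d["im"]; hsv=cv2.cvtColor(im,cv2.COLOR_RGB2HSV).astype(int); ok=d["d"]>0
    H,S,V=hsv[...,0],hsv[...,1],hsv[...,2]
    box=lambda a,b,c,e,z0,z1:(P[...,0]>a)&(P[...,0]<b)&(P[...,1]>c)&(P[...,1]<e)&(P[...,2]>z0)&(P[...,2]<z1)&ok
    T=box(.32,.56,-.22,-.13,-.01,.03)
    blue=T&(H>95)&(H<130)&(S>120); br=T&(H>20)&(H<32)&(S>150)&(V>120)
    b,c=P[blue].mean(0),P[br].mean(0); dd=b-c
    print(n,"blue",blue.sum(),b.round(4),"brass",br.sum(),c.round(4),"len(169)",np.linalg.norm(dd[:2]).round(4),"yaw x_t deg",np.degrees(np.arctan2(dd[1],dd[0])).round(2))
    Rl=box(.58,.70,-.35,.28,.208,.24); p=P[Rl]
    k=np.polyfit(p[:,1],p[:,0],1); print("rail x=",k.round(4),"y",p[:,1].min().round(3),p[:,1].max().round(3),"z",np.median(p[:,2]).round(4))
    for nm,m in(("green",Rl&(H>45)&(H<80)&(S>120)),("red",Rl&((H<8)|(H>172))&(S>150))): print(nm,m.sum(),P[m].mean(0).round(4),P[m][:,1].min().round(4),P[m][:,1].max().round(4))
    q=P[box(.39,.52,.09,.25,.02,.12)]
    print("rest top pts",q[q[:,2]>.09].mean(0).round(3),len(q))
    # RANSAC planes
    rng=np.random.default_rng(0); rem=q
    for i in range(3):
        best=None
        for _ in range(800):
            a=rem[rng.choice(len(rem),3,False)]; nn=np.cross(a[1]-a[0],a[2]-a[0]); l=np.linalg.norm(nn)
            if l<1e-5: continue
            nn/=l; inl=abs((rem-a[0])@nn)<.003
            if best is None or inl.sum()>best.sum(): best=inl
        a=rem[best]; c=a.mean(0); nn=np.linalg.svd(a-c)[2][2]; nn*=np.sign(nn[2])
        print(" plane",len(a),"c",c.round(4),"n",nn.round(3),"min",a.min(0).round(3),"max",a.max(0).round(3)); rem=rem[~best]
        if len(rem)<60: break
```

```text
top blue 159 [ 0.3658 -0.1769  0.0133] brass 84 [ 0.5309 -0.1753  0.0137] len(169) 0.1651 yaw x_t deg -179.46
rail x= [0.0309 0.6468] y -0.26 0.175 z 0.2246
green 70 [ 0.6431 -0.1274  0.225 ] -0.1436 -0.1113
red 67 [0.6483 0.0407 0.2251] 0.0238 0.0563
rest top pts [0.455 0.119 0.096] 1150
 plane 604 c [0.4535 0.1505 0.0678] n [-0.025  0.704  0.71 ] min [0.405 0.113 0.02 ] max [0.494 0.197 0.104]
 plane 267 c [0.4522 0.198  0.0495] n [ 0.013 -0.703  0.711] min [0.412 0.172 0.021] max [0.501 0.215 0.063]
 plane 109 c [0.4544 0.1534 0.0777] n [-0.075  0.36   0.93 ] min [0.413 0.109 0.048] max [0.494 0.217 0.098]
side blue 138 [ 0.3608 -0.171   0.0108] brass 0 [nan nan nan] len(169) nan yaw x_t deg nan
rail x= [0.0315 0.643 ] y -0.258 0.178 z 0.2222
green 30 [ 0.6379 -0.1248  0.2234] -0.1418 -0.1102
red 51 [0.6441 0.0418 0.222 ] 0.027 0.0576
rest top pts [0.45  0.122 0.095] 1655
 plane 1022 c [0.4503 0.1519 0.0659] n [-0.019  0.707  0.707] min [0.41  0.116 0.021] max [0.494 0.196 0.101]
 plane 201 c [0.4477 0.2014 0.0494] n [ 0.008 -0.596  0.803] min [0.409 0.171 0.028] max [0.491 0.216 0.061]
 plane 166 c [0.4144 0.1528 0.0504] n [0.992 0.096 0.088] min [0.409 0.113 0.02 ] max [0.421 0.215 0.096]<stdin>:8: RuntimeWarning: Mean of empty slice.
  ret = um.true_divide(
```

Call:
step_arm --rows '[[1,[0,0,0],0.14],[1,[0,0,0],0.141],[1,[0,0,0],0.141],[1,[20,-56,0],0],[1,[20,-56,0],0]]'

```text
time_s: 2.02
position: [0.296, -0.4572, 0.2415]
tool_rot: [1.0, -0.001, 0.0, -0.0]
ft_force: [1.0, 0.0, 0.3]
width: 0.0881
grip_force: 0.0
```

Call:
step_arm --rows '[[1,[20,-56,0],0],[1,[16,-56,0],0],[1,[16,-57,0],0],[1,[16,-57,20],0],[1,[0,-57,40],0]]'

```text
time_s: 2.65
position: [0.3659, -0.18, 0.1865]
tool_rot: [1.0, 0.0, 0.002, 0.001]
ft_force: [0.3, -0.6, -0.8]
width: 0.0879
grip_force: 0.0
```

Call:
step_arm --rows '[[1,[0,0,40],0],[1,[0,0,0],0],[1,[0,0,0],0],[1,[0,0,0],0],[1,[0,0,0],0]]'

```text
time_s: 3.28
position: [0.3645, -0.1818, 0.1468]
tool_rot: [1.0, -0.001, 0.001, 0.001]
ft_force: [0.7, -0.1, -0.3]
width: 0.0877
grip_force: 0.0
```

```bash
cat >> h.py <<'E'
def st():
    s=monitor.sense(); m=R.from_quat(s["tool_rot"]).as_matrix()
    print("t",round(s["time_s"],2),"p",s["position"].round(4),"psi",np.degrees(np.arctan2(m[1,0],m[0,0])).round(2),"zdown",m[:,2].round(3),"F",s["ft_force"].round(1),"w",round(s["width"],4),"gf",round(s["grip_force"],1),"q6",s["q"][5].round(2)); return s
E
python3 -c "
from h import *
st()"
```

```text
t 3.27 p [ 0.3645 -0.1818  0.1468] psi -0.07 zdown [ 0.002 -0.001 -1.   ] F [ 0.7 -0.1 -0.3] w 0.0877 gf 0.0 q6 1.08
```

Call:
step_arm --rows '[[1,[-1,-6,50],0],[1,[0,0,45],0],[1,[0,0,20],0],[1,[0,0,9],0],[1,[0,0,0],0]]'

```text
time_s: 3.9
position: [0.3631, -0.1753, 0.0219]
tool_rot: [1.0, -0.0, -0.0, -0.0]
ft_force: [0.5, 0.3, 0.0]
width: 0.0878
grip_force: 0.0
```

Call:
step_arm --rows '[[-1,[0,0,0],0],[-1,[0,0,0],0],[-1,[0,0,0],0],[-1,[0,0,0],0],[-1,[0,0,0],0]]' --grip_force 5

```text
time_s: 4.53
position: [0.363, -0.1751, 0.0219]
tool_rot: [1.0, -0.0, 0.0, 0.0]
ft_force: [-0.3, 0.2, -0.1]
width: 0.0411
grip_force: 0.0
```

Call:
step_arm --rows '[[-1,[0,0,0],0],[-1,[0,0,0],0],[-1,[0,0,0],0],[-1,[0,0,0],0],[-1,[0,0,0],0]]'

```text
time_s: 5.15
position: [0.363, -0.1751, 0.0217]
tool_rot: [1.0, -0.0, -0.0, -0.0]
ft_force: [-0.4, 0.2, 0.4]
width: 0.0262
grip_force: 5.0
```

Call:
step_arm --rows '[[-1,[1.5,0,-17.3],0],[-1,[3.3,0,-17.1],0],[-1,[4.8,0,-16.7],0],[-1,[6.6,0,-16.1],0],[-1,[0,0,0],0]]'

```text
time_s: 5.78
position: [0.3801, -0.1754, 0.0897]
tool_rot: [1.0, 0.0, 0.001, 0.001]
ft_force: [0.5, 0.2, -0.1]
width: 0.0263
grip_force: 5.0
```

Call:
step_arm --rows '[[-1,[8,0,-15.4],0],[-1,[9.5,0,-14.5],0],[-1,[10.9,0,-13.6],0],[-1,[12.2,0,-12.4],0],[-1,[0,0,0],0]]'

```text
time_s: 6.4
position: [0.42, -0.1751, 0.1447]
tool_rot: [1.0, 0.0, 0.0, 0.0]
ft_force: [-0.3, 0.0, -1.7]
width: 0.0263
grip_force: 5.0
```

Call:
step_arm --rows '[[-1,[0,0,0],0],[-1,[0,0,0],0],[-1,[0,0,0],0],[-1,[0,0,0],0],[-1,[0,0,0],0]]' --grip_force 50

```text
time_s: 7.02
position: [0.4196, -0.175, 0.1448]
tool_rot: [1.0, -0.0, -0.0, -0.0]
ft_force: [0.9, 0.2, -2.0]
width: 0.0254
grip_force: 50.0
```

```bash
cat >> h.py <<'E'
def tmpl(name,box,im=None):
    "brass and blue centroids + tilt inside a world box"
    s=cams.snapshot(name); P=pts(s); hsv=cv2.cvtColor(s["image"],cv2.COLOR_RGB2HSV); H,S,V=[hsv[...,i].astype(int) for i in range(3)]
    B=(s["depth"]>0)&np.all((P>box[0])&(P<box[1]),-1)
    for nm,m in(("blue",B&(H>95)&(H<130)&(S>120)),("brass",B&(H>20)&(H<32)&(S>150)&(V>120)),("ply",B&(H>8)&(H<28)&(S>50)&(V>120))):
        if m.sum(): print(name,nm,m.sum(),P[m].mean(0).round(4),P[m].min(0).round(3),P[m].max(0).round(3))
    if im: save(s,im)
    return s,P,B
E
python3 - <<'E'
from h import *
st()
for c in("side","top"): tmpl(c,[[.33,-.24,.005],[.6,-.12,.3]],c+"2.png")
a=cv2.imread("pics/side2.png")[200:360,270:430];b=cv2.imread("pics/top2.png")[190:350,260:420]
cv2.imwrite("pics/c2.png",cv2.resize(np.hstack([a,b]),None,fx=2.5,fy=2.5))
E
```

```text
t 7.03 p [ 0.4196 -0.175   0.1448] psi -0.01 zdown [-0.  0. -1.] F [ 0.9  0.2 -2. ] w 0.0254 gf 50.0 q6 1.15
side blue 44 [ 0.4055 -0.1692  0.1397] [ 0.398 -0.184  0.108] [ 0.43 -0.16  0.15]
side ply 182 [ 0.481  -0.1522  0.0653] [ 0.43  -0.197  0.005] [ 0.542 -0.145  0.116]
top ply 55 [ 0.5553 -0.1842  0.0161] [ 0.388 -0.238  0.005] [ 0.599 -0.123  0.289]
```

View pics/c2.png

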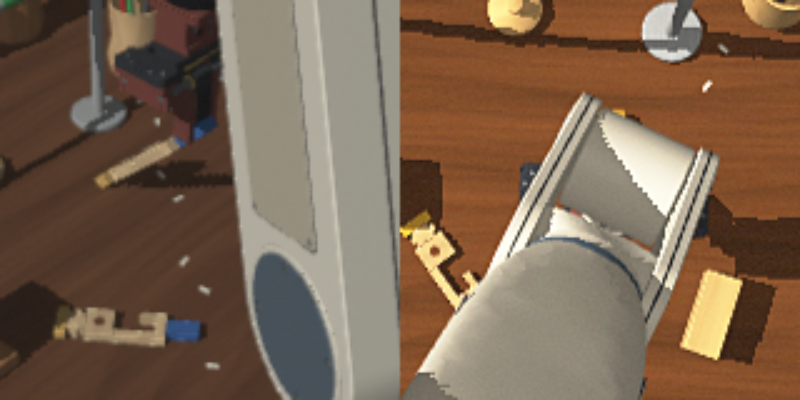

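The side view (left half of the composite) shows the template held at about 45°, its foot on the bench at (105,180). Next I'll lift it, turn it and carry it over the rest.

Call:
step_arm --rows '[[-1,[0,0,-28],0],[-1,[0,0,-28],-0.178],[-1,[0,0,-28],-0.178],[-1,[0,0,-28],-0.178],[-1,[0,0,-28],-0.178]]'

```text
time_s: 7.75
position: [0.4189, -0.1748, 0.2854]
tool_rot: [0.936, 0.351, -0.001, -0.001]
ft_force: [0.6, -0.2, -2.5]
width: 0.0257
grip_force: 50.0
```

Call:
step_arm --rows '[[-1,[0,0,0],-0.178],[-1,[0,0,0],-0.178],[-1,[0,0,0],-0.178],[-1,[0,0,0],-0.178],[-1,[0,0,0],-0.178]]'

```text
time_s: 8.38
position: [0.419, -0.1749, 0.2844]
tool_rot: [0.694, 0.72, -0.0, -0.001]
ft_force: [-0.1, -0.1, -2.5]
width: 0.0255
grip_force: 50.0
```

Call:
step_arm --rows '[[-1,[47,8.5,0],0],[-1,[47,8.5,0],0],[-1,[47,8.5,0],0],[-1,[47,8.5,0],0],[-1,[48,8.5,0],0]]'

```text
time_s: 9.0
position: [0.4543, 0.0635, 0.2845]
tool_rot: [0.696, 0.718, -0.001, -0.0]
ft_force: [0.9, 0.4, -2.6]
width: 0.0257
grip_force: 50.0
```

Run:
```python
from h import *
st()
for c in("side","top"): tmpl(c,[[.38,-.03,.12],[.53,.3,.34]],c+"3.png")
a=cv2.imread("pics/side3.png")[150:400,170:420];b=cv2.imread("pics/top3.png")[150:400,130:380]
cv2.imwrite("pics/c3.png",cv2.resize(np.hstack([a,b]),None,fx=1.6,fy=1.6))
```

```text
t 9.0 p [0.4543 0.0635 0.2845] psi 91.78 zdown [-0.001 -0.001 -1.   ] F [ 0.9  0.4 -2.6] w 0.0257 gf 50.0 q6 0.08
side blue 112 [0.4562 0.0717 0.265 ] [0.44  0.057 0.25 ] [0.468 0.082 0.281]
side ply 834 [0.4481 0.1388 0.195 ] [0.424 0.079 0.139] [0.477 0.187 0.257]
top brass 47 [0.4462 0.186  0.154 ] [0.428 0.18  0.148] [0.463 0.191 0.162]
top ply 130 [0.4437 0.1652 0.1745] [0.427 0.126 0.148] [0.464 0.191 0.213]
```

View pics/c3.png

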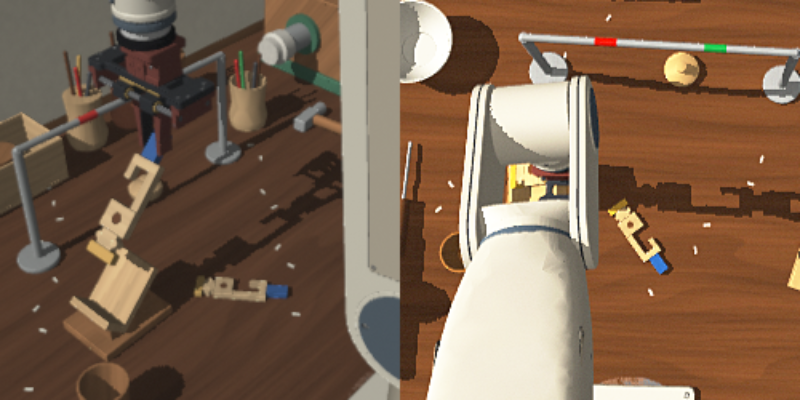

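The template hangs over the rest at about 45°, foot above the groove, facing the right way. I'll lower it.

Call:
step_arm --rows '[[-1,[0,0,35],0],[-1,[0,0,30],0],[-1,[0,0,20],0],[-1,[0,0,10],0],[-1,[0,0,0],0]]'

```text
time_s: 9.72
position: [0.4544, 0.0619, 0.1895]
tool_rot: [0.696, 0.718, -0.001, -0.001]
ft_force: [-0.5, 1.5, -1.6]
width: 0.0256
grip_force: 50.0
```

Call:
step_arm --rows '[[-1,[0,0,2],0],[-1,[0,0,2],0],[-1,[0,0,2],0],[-1,[0,0,0],0],[-1,[0,0,0],0]]' --grip_force 20

```text
time_s: 10.35
position: [0.4555, 0.0623, 0.1842]
tool_rot: [0.696, 0.718, 0.001, 0.0]
ft_force: [0.4, 0.8, 2.5]
width: 0.0262
grip_force: 20.0
```

Call:
step_arm --rows '[[-1,[0,0,0],0],[-1,[0,0,1],0],[-1,[0,0,1],0],[-1,[0,0,1],0],[-1,[0,0,0],0]]' --grip_force 3

```text
time_s: 10.98
position: [0.4548, 0.0621, 0.1807]
tool_rot: [0.696, 0.718, -0.0, -0.0]
ft_force: [0.7, 1.3, -0.9]
width: 0.0261
grip_force: 3.0
```

Call:
step_arm --rows '[[-0.2,[0,0,0],0],[-0.2,[0,0,0],0],[-0.2,[0,0,0],0],[0.2,[0,0,0],0],[0.2,[0,0,0],0]]'

```text
time_s: 11.6
position: [0.4549, 0.0621, 0.1809]
tool_rot: [0.696, 0.718, 0.0, 0.0]
ft_force: [-1.0, 0.3, -0.1]
width: 0.0505
grip_force: 0.0
```

Run:
```python
from h import *
st()
s,P,B=tmpl("side",[[.38,-.03,.02],[.53,.3,.2]],"side4.png")
cv2.imwrite("pics/c4.png",cv2.resize(cv2.imread("pics/side4.png")[180:380,170:420],None,fx=2.4,fy=2.4))
```

```text
t 11.6 p [0.4549 0.0621 0.1809] psi 91.78 zdown [ 0. -0. -1.] F [-1.   0.3 -0.1] w 0.0505 gf 0.0 q6 0.08
side blue 175 [0.4528 0.0713 0.1651] [0.439 0.055 0.146] [0.469 0.088 0.183]
side ply 1378 [0.4479 0.1546 0.0799] [0.409 0.074 0.02 ] [0.493 0.219 0.19 ]
```

View pics/c4.png

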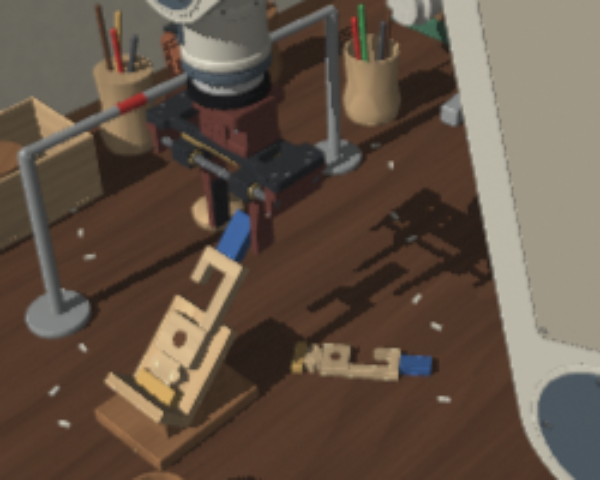

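The template lies home in the rest: brass in the groove at (155,385), leaning on the back board, tab free at (235,235) between the open fingers. I'll hold a moment, lower slightly and regrip lightly.

Call:
step_arm --rows '[[0.4,[0,0,0],0],[0.4,[0,0,0],0],[0.4,[0,0,4],0],[0.4,[0,0,4],0],[0.4,[0,0,0],0]]'

```text
time_s: 12.28
position: [0.4546, 0.0621, 0.1724]
tool_rot: [0.696, 0.718, -0.0, -0.0]
ft_force: [-0.3, -0.3, -0.4]
width: 0.0613
grip_force: 0.0
```

Call:
step_arm --rows '[[-1,[0,0,0],0],[-1,[0,0,0],0],[-1,[0,0,0],0],[-1,[0,0,0],0],[-1,[0,0,0],0]]' --grip_force 4

```text
time_s: 12.9
position: [0.455, 0.0621, 0.1729]
tool_rot: [0.696, 0.718, 0.0, 0.0]
ft_force: [-0.2, -0.1, -0.4]
width: 0.0261
grip_force: 4.0
```

Call:
step_arm --rows '[[-1,[0,0,0],0],[-1,[0,0,0],0],[-1,[0,0,0],0],[-1,[0,0,0],0],[-1,[0,0,0],0]]'

```text
time_s: 13.52
position: [0.455, 0.0621, 0.1729]
tool_rot: [0.696, 0.718, 0.0, 0.0]
ft_force: [-0.2, -0.3, 1.7]
width: 0.0261
grip_force: 4.0
```

Call:
step_arm --rows '[[-1,[9.8,0,-10],0],[-1,[10.5,0,-9],0],[-1,[11.1,0,-8],0],[-1,[11.6,0,-7],0],[-1,[12.1,0,-6],0]]'

```text
time_s: 14.15
position: [0.4533, 0.1181, 0.2135]
tool_rot: [0.696, 0.718, 0.0, 0.0]
ft_force: [-0.4, -0.4, 0.4]
width: 0.0259
grip_force: 4.0
```

Call:
step_arm --rows '[[-1,[12.6,0,-5],0],[-1,[12.8,0,-4],0],[-1,[13.1,0,-3],0],[-1,[13.3,0,-2],0],[-1,[13.3,0,-1],0]]'

```text
time_s: 14.78
position: [0.451, 0.1833, 0.2277]
tool_rot: [0.696, 0.718, -0.0, -0.0]
ft_force: [0.3, -0.2, -1.6]
width: 0.0259
grip_force: 4.0
```

Run:
```python
from h import *
st()
s,P,B=tmpl("side",[[.38,.1,.02],[.53,.3,.26]],"side5.png")
cv2.imwrite("pics/c5.png",cv2.resize(cv2.imread("pics/side5.png")[180:380,170:420],None,fx=2.4,fy=2.4))
```

```text
t 14.78 p [0.451  0.1833 0.2277] psi 91.77 zdown [-0.  0. -1.] F [ 0.3 -0.2 -1.6] w 0.0259 gf 4.0 q6 0.33
side blue 59 [0.4585 0.1859 0.2186] [0.437 0.182 0.196] [0.468 0.188 0.238]
side ply 1109 [0.446  0.1765 0.0904] [0.41  0.118 0.02 ] [0.492 0.23  0.196]
```

View pics/c5.png

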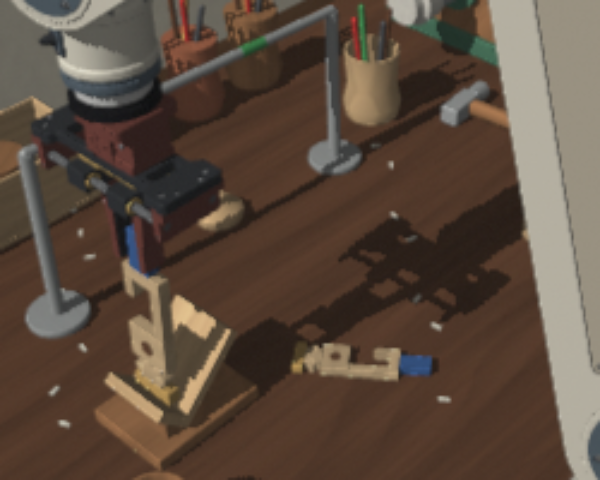

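The template stands vertical in the groove, held by its tab at (138,250). I'll grip firmly, lift, and carry it to the green band on the robot's side of the rail.

Call:
step_arm --rows '[[-1,[0,0,0],0],[-1,[0,0,0],0],[-1,[0,0,0],0],[-1,[0,0,-10],0],[-1,[0,0,-20],0]]' --grip_force 40

```text
time_s: 15.45
position: [0.4507, 0.1816, 0.258]
tool_rot: [0.696, 0.718, -0.001, -0.0]
ft_force: [0.2, 0.2, -2.5]
width: 0.0255
grip_force: 40.0
```

Call:
step_arm --rows '[[-1,[0,0,-35],0.062],[-1,[0,0,-35],0],[-1,[-30,15,0],0],[-1,[-34,16.5,0],0],[-1,[-34,16.5,0],0]]'

```text
time_s: 16.08
position: [0.4963, 0.0814, 0.3287]
tool_rot: [0.718, 0.696, 0.0, 0.0]
ft_force: [0.7, -0.1, -3.0]
width: 0.0257
grip_force: 40.0
```

Call:
step_arm --rows '[[-1,[-34,16.5,0],0],[-1,[-34,16.5,0],0],[-1,[-34,16.5,0],0],[-1,[-34,16.5,0],0],[-1,[-34,16.5,0],0]]'

```text
time_s: 16.7
position: [0.5734, -0.0913, 0.3284]
tool_rot: [0.718, 0.696, -0.0, 0.0]
ft_force: [0.7, 0.8, -2.4]
width: 0.0254
grip_force: 40.0
```

Call:
step_arm --rows '[[-1,[-25,12,0],0],[-1,[-12,6,0],0],[-1,[0,0,10],0],[-1,[0,0,8],0],[-1,[0,0,0],0]]'

```text
time_s: 17.32
position: [0.5893, -0.1261, 0.3087]
tool_rot: [0.718, 0.696, -0.001, -0.001]
ft_force: [-0.3, 0.3, -2.7]
width: 0.0258
grip_force: 40.0
```

Run:
```python
from h import *
st()
for c in("side","top"): tmpl(c,[[.5,-.2,.08],[.627,-.06,.34]],c+"6.png")
a=cv2.imread("pics/side6.png")[120:320,200:400];b=cv2.imread("pics/top6.png")[100:300,240:440]
cv2.imwrite("pics/c6.png",cv2.resize(np.hstack([a,b]),None,fx=2,fy=2))
```

```text
t 17.32 p [ 0.5893 -0.1261  0.3087] psi 88.28 zdown [-0.002  0.001 -1.   ] F [-0.3  0.3 -2.7] w 0.0258 gf 40.0 q6 -0.2
side blue 71 [ 0.5946 -0.1239  0.299 ] [ 0.575 -0.133  0.276] [ 0.606 -0.119  0.321]
side ply 464 [ 0.5857 -0.1212  0.197 ] [ 0.561 -0.134  0.122] [ 0.616 -0.115  0.278]
```

View pics/c6.png

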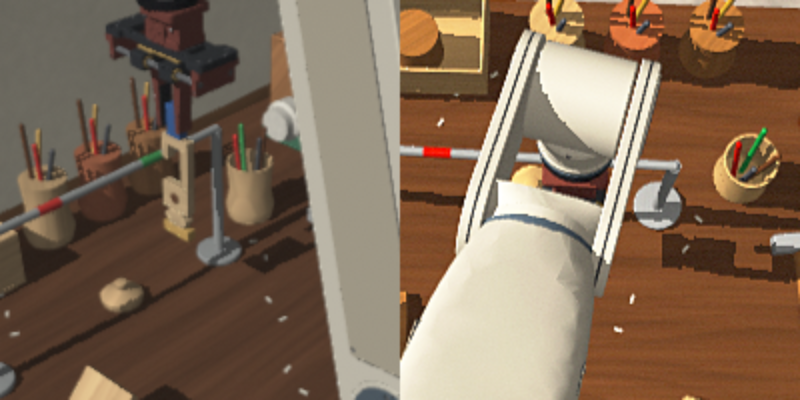

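The template hangs vertical on the robot's side of the rail at the green band (green visible just left of it, side half (150,158)), with the gap level with the rail. Now I'll move it in.

Call:
step_arm --rows '[[-1,[0,10,2],0],[-1,[0,12,0],0],[-1,[0,12,0],0],[-1,[0,10,0],0],[-1,[0,8,0],0]]'

```text
time_s: 18.05
position: [0.6429, -0.1288, 0.3077]
tool_rot: [0.718, 0.696, -0.0, -0.0]
ft_force: [-0.6, -0.4, -3.0]
width: 0.0258
grip_force: 40.0
```

Run:
```python
from h import *
st()
s,P,B=tmpl("side",[[.59,-.2,.08],[.7,-.09,.34]])
s,P,B=tmpl("side",[[.6,-.2,.205],[.7,.03,.235]],"side7.png")
cv2.imwrite("pics/c7.png",cv2.resize(cv2.imread("pics/side7.png")[130:270,200:360],None,fx=4,fy=4,interpolation=cv2.INTER_CUBIC))
```

```text
t 18.05 p [ 0.6429 -0.1288  0.3077] psi 88.23 zdown [-0.  0. -1.] F [-0.6 -0.4 -3. ] w 0.0258 gf 40.0 q6 -0.18
side blue 60 [ 0.6486 -0.1267  0.2974] [ 0.631 -0.133  0.276] [ 0.659 -0.123  0.32 ]
side ply 356 [ 0.6393 -0.124   0.1991] [ 0.614 -0.138  0.121] [ 0.67  -0.117  0.278]
side ply 34 [ 0.6251 -0.1238  0.2189] [ 0.616 -0.127  0.205] [ 0.634 -0.121  0.234]
```

View pics/c7.png

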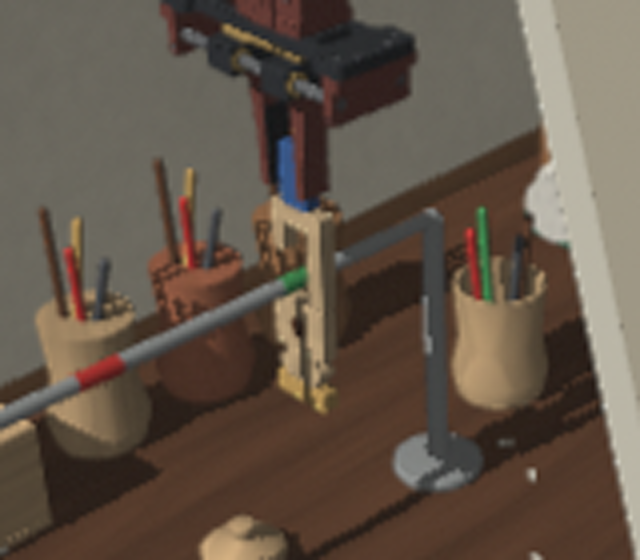

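The rail passes through the hook's gap at the green band, about (300,278). I'll lower it onto the rail.

Call:
step_arm --rows '[[-1,[1,-1,8],0],[-1,[1,0,8],0],[-1,[0,0,8],0],[-1,[0,0,5],0],[-1,[0,0,0],0]]' --grip_force 20

```text
time_s: 18.77
position: [0.641, -0.1267, 0.2783]
tool_rot: [0.718, 0.696, -0.0, -0.0]
ft_force: [0.9, -0.3, -2.3]
width: 0.0258
grip_force: 20.0
```

Call:
step_arm --rows '[[-1,[0,0,2],0],[-1,[0,0,1],0],[-1,[0,0,1],0],[-1,[0,0,1],0],[-1,[0,0,0],0]]' --grip_force 6

```text
time_s: 19.4
position: [0.6413, -0.1268, 0.2742]
tool_rot: [0.718, 0.696, 0.0, 0.0]
ft_force: [-0.8, -0.7, 0.1]
width: 0.0258
grip_force: 6.0
```

Call:
step_arm --rows '[[-1,[0,0,0],0],[-1,[0,0,-1],0],[-1,[6,0,0],0],[-1,[10,0,0],0],[-1,[12,0,0],0]]' --grip_force 15

```text
time_s: 20.02
position: [0.642, -0.0979, 0.2747]
tool_rot: [0.718, 0.696, -0.0, -0.0]
ft_force: [0.6, -0.1, -2.2]
width: 0.0261
grip_force: 15.0
```

Call:
step_arm --rows '[[-1,[12,0,0],0],[-1,[12,0,0],0],[-1,[12,0,0],0],[-1,[12,0,0],0],[-1,[12,0,0],0]]'

```text
time_s: 20.65
position: [0.644, -0.038, 0.2749]
tool_rot: [0.718, 0.696, 0.0, 0.0]
ft_force: [-0.3, -0.1, -2.8]
width: 0.0259
grip_force: 15.0
```

Call:
step_arm --rows '[[-1,[12,0,0],0],[-1,[12,0,0],0],[-1,[12,0,0],0],[-1,[12,0,0],0],[-1,[12,0,0],0]]'

```text
time_s: 21.28
position: [0.6458, 0.022, 0.2749]
tool_rot: [0.718, 0.696, 0.0, -0.0]
ft_force: [-0.4, -0.6, -2.4]
width: 0.0258
grip_force: 15.0
```

Call:
step_arm --rows '[[-1,[10,0,0],0],[-1,[6,0,0],0],[-1,[4,0,0],0],[-1,[0,0,0],0],[-1,[0,0,0],0]]'

```text
time_s: 21.9
position: [0.6465, 0.0409, 0.2749]
tool_rot: [0.718, 0.696, -0.0, 0.0]
ft_force: [0.6, 0.2, -2.9]
width: 0.0263
grip_force: 15.0
```

Run:
```python
from h import *
st()
for c in ("side","top"): tmpl(c,[[.59,-.02,.06],[.7,.1,.34]],c+"8.png")
cv2.imwrite("pics/c8.png",cv2.resize(cv2.imread("pics/side8.png")[130:290,130:330],None,fx=3.5,fy=3.5,interpolation=cv2.INTER_CUBIC))
```

```text
t 21.9 p [0.6465 0.0409 0.2749] psi 88.21 zdown [ 0. -0. -1.] F [ 0.6  0.2 -2.9] w 0.0263 gf 15.0 q6 0.08
side blue 45 [0.6523 0.0428 0.2627] [0.63  0.035 0.241] [0.661 0.047 0.286]
side ply 347 [0.6434 0.0455 0.1676] [0.619 0.031 0.089] [0.672 0.069 0.243]
```

View pics/c8.png

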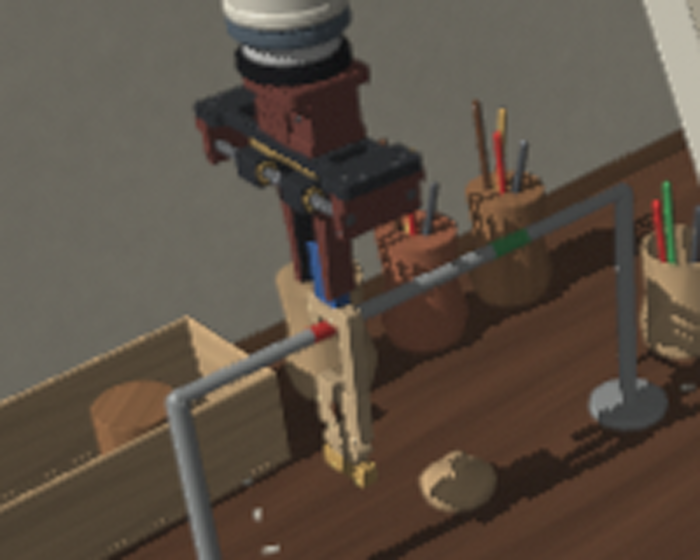

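The template hangs at the red band, (325,327), upright. I'll set it down, release and withdraw upward.

Call:
step_arm --rows '[[-1,[0,0,1],0],[-1,[0,0,1],0],[-1,[0,0,0],0],[-1,[0,0,0],0],[-1,[0,0,0],0]]' --grip_force 3

```text
time_s: 22.62
position: [0.6466, 0.0412, 0.2736]
tool_rot: [0.718, 0.696, 0.0, 0.0]
ft_force: [-2.0, 0.3, 4.0]
width: 0.0259
grip_force: 3.0
```

Call:
step_arm --rows '[[-0.2,[0,0,0],0],[-0.2,[0,0,0],0],[0.1,[0,0,0],0],[0.1,[0,0,0],0],[0.1,[0,0,0],0]]'

```text
time_s: 23.25
position: [0.6464, 0.0412, 0.2728]
tool_rot: [0.718, 0.696, -0.0, -0.0]
ft_force: [-0.1, -0.1, 0.4]
width: 0.0483
grip_force: 0.0
```

Call:
step_arm --rows '[[0.1,[0,0,-10],0],[0.1,[0,0,-20],0],[0.1,[0,0,-30],0],[0.1,[0,0,-40],0],[0.1,[0,0,-20],0]]'

```text
time_s: 23.88
position: [0.6471, 0.0412, 0.3964]
tool_rot: [0.718, 0.696, 0.002, 0.001]
ft_force: [0.6, -0.7, -0.2]
width: 0.0483
grip_force: 0.0
```

Call:
step_arm --rows '[[0.1,[0,0,0],0],[0.1,[0,0,0],0],[0.1,[0,0,0],0],[0.1,[0,0,0],0],[0.1,[0,0,0],0]]'

```text
time_s: 24.5
position: [0.6464, 0.0412, 0.3923]
tool_rot: [0.718, 0.696, -0.0, -0.0]
ft_force: [-0.8, 0.3, -0.3]
width: 0.0482
grip_force: 0.0
```

Run:
```python
from h import *
st()
for i in range(3): s,P,B=tmpl("side",[[.59,-.03,.06],[.7,.11,.34]],"side9.png")
cv2.imwrite("pics/c9.png",cv2.resize(cv2.imread("pics/side9.png")[130:290,130:330],None,fx=3.5,fy=3.5,interpolation=cv2.INTER_CUBIC))
```

```text
t 24.5 p [0.6464 0.0412 0.3923] psi 88.22 zdown [-0.001 -0.    -1.   ] F [-0.8  0.3 -0.3] w 0.0482 gf 0.0 q6 0.08
side blue 142 [0.6403 0.0423 0.2666] [0.629 0.033 0.243] [0.658 0.048 0.288]
side ply 335 [0.6462 0.0439 0.1699] [0.617 0.031 0.088] [0.677 0.077 0.242]
side blue 144 [0.64   0.0424 0.2666] [0.627 0.033 0.241] [0.657 0.047 0.287]
side ply 335 [0.6464 0.0438 0.1698] [0.62  0.031 0.09 ] [0.676 0.076 0.242]
side blue 144 [0.64   0.0424 0.2665] [0.629 0.034 0.243] [0.657 0.048 0.287]
side ply 333 [0.646  0.0439 0.1699] [0.619 0.031 0.09 ] [0.675 0.069 0.242]
```

View pics/c9.png

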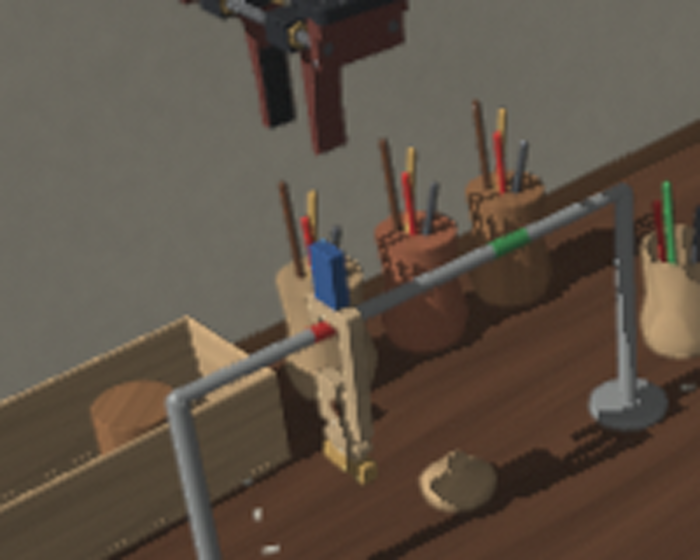

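The template hangs still and upright on the red band, (325,328), with the gripper clear above.

```bash
python3 -c "
from h import *
print(env.hand_in())"
```

```text
the job is handed in; nothing more can be done
None
```

I laid the template in the V-rest, hooked it over the rail at the green band, slid it to the red band and left it hanging there, still and centred to within a few mm by camera; I handed the job in at about 25 s, and the hand-in gave no verdict.

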